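Open the safety-capped rinse concentrate at the dosing tray

TASK

Get ready to dose rinse concentrate: take the hooked measuring cup off its hook post and stand it upright in the open bay of the steel drip tray beside the square bottle, and let go of it. Then press the bottle's push-and-turn safety cap down, twist it free anticlockwise and lift it off. Finish still holding the cap upright in the gripper about 5 cm straight above the open neck, with the bottle still standing in its cage and the other things on the bench left where they are.

Things in the scene. Friction and masses are not known exactly. Their poses are not given: they have to be found in the camera images.
- cup_mid (a point): Centre of the steel measuring cup, on its axis, 37.5 mm above its underside. Cup: 66 mm across the rim, 75 mm high, open upwards, about 0.16 kg, with a flat upright handle strip on its +x side (28 mm wide along y, 5 mm thick, its top 170 mm above the underside). z up. At the start it hangs upright on the hook, handle flat against the post, cup on the robot's side.
- cup_grip (a point): Where to grip the cup: centre of the slotted eye at the top of its handle, 145 mm above its underside, 35.5 mm in +x from its axis. The eye is an upright slot 14 mm wide, 34 mm tall (17 mm up and down from here) right through along x; the 8 mm bar above it hangs on the hook. Grip across the 28 mm width (along y), from above, one finger on each side of the eye.
- hook_tip (a point): Upturned tip of the 6 mm round hook: it leaves the post at 235 mm above the bench, runs 25 mm out along this point's -x (robot's side), then its end turns up 10 mm to here. To unhook: raise the cup about 20 mm (15 to 25; near 28 the slot's lower end meets the hook), then draw it 45 mm or more along -x. z up.
- hook_post: Fixed hook post: 14 mm square dark steel upright, 247 mm high, on a 110 x 110 x 8 mm base plate; origin on the bench at the upright's axis; the hook and the cup are on its -x side.
- tray: Fixed steel drip tray, 152 mm (x) by 302 mm (y), rim 14 mm high; origin at the centre of its underside, floor top 4 mm above it. A square cage (walls 50 mm high) at its +y end, centred at y = +85 mm, holds the bottle. The rest is the open bay for the cup: free floor from x = -72 to +72 mm, y = -147 to +34 mm.
- bottle: Square white plastic bottle, 92 x 92 mm, 1.2 kg, loose but standing snugly in the tray's cage (about 2 mm play each side); origin at the centre of its underside, z up. Straight to 110 mm, then a shoulder rising to 130 mm, a neck ring 48 mm across at 130 to 134 mm, mouth at 158 mm.
- bottle_mouth (a point): Centre of the rim of the bottle's neck (32 mm across), 158 mm above the bottle's underside; axes of the bottle.
- cap_mid (a point): Centre of the safety cap: ribbed grey plastic, round, 52 mm across, 30 mm high, 40 g, z up; on its axis, 15 mm above its lower edge. Seated, it is 2.5 mm below bottle_mouth, x axis parallel to the bottle's. Kept pressed, it turns anticlockwise (from above); after 45 to 80 degrees (63 is best) its lugs are free and it lifts straight off. A hard stop lies near 85 degrees.
- cap_liner (a joint): How far the cap's sprung liner is squeezed (m): 0 with the cap seated, about -0.002 when off. Pressing the cap takes 6 N at first, rising 1 N per mm; from 3.5 mm down it can turn, at 6.5 mm it stops hard on the neck ring. Unpressed, it turns only a few degrees and cannot be pulled off.
- grease_jar: Bystander: white jar with black lid, 60 mm across, 48 mm high; origin at its underside.
- tape_roll: Bystander: roll of packing tape lying flat, 104 mm across, 48 mm high.
- dive_mask: Bystander: diving mask lying lenses up, about 165 x 92 x 50 mm, strap behind.
- lead_weight: Bystander: lead belt weight, 95 x 62 x 24 mm.
- scrub_brush: Bystander: wooden scrubbing brush, 140 x 50 x 39 mm.
- spray_bottle: Bystander: round trigger spray bottle, 68 mm across, 195 mm high.
- small_carton: Bystander: closed cardboard carton, 100 x 150 x 70 mm.

How it is judged (in metres and radians):
On the way, in this order (a step that is already met when the one before it is completed fails the run):
1. the cup stands upright in the open bay of the drip tray, let go (x of cup_mid in the frame of tray between -0.045 and 0.045 m and y of cup_mid in the frame of tray between -0.122 and 0.006 m and z of cup_mid in the frame of tray between 0.0375 and 0.0455 m and angle between cup_mid's own z axis and vertical below 0.08 rad and contact force between the fingers and cup below 0.05 N), for 0.3 s.
2. the cap is pressed down on the neck (z of cap_mid in the frame of bottle below 0.153 m and horizontal distance between cap_mid and bottle_mouth below 0.006 m), for 0.05 s.
3. the cap is turned loose on the neck (angle between the x axis of cap_mid and the x axis of bottle, either way round above 0.6 rad and z of cap_mid in the frame of bottle below 0.165 m and horizontal distance between cap_mid and bottle_mouth below 0.008 m).
At the end, for the whole second after the job is handed in: Cup upright (0.08 rad) on the floor of the tray's open bay, released; bottle upright (0.1 rad) in its cage; cap held upright (0.35 rad) by the fingers alone, lower edge 25 to 110 mm above the mouth, within 30 mm of its axis, through the last second (all of step 1 and angle between bottle's own z axis and vertical below 0.1 rad and z of bottle in the frame of tray below 0.01 m and z of cap_mid in the frame of bottle_mouth between 0.04 and 0.125 m and horizontal distance between cap_mid and bottle_mouth below 0.03 m and angle between cap_mid's own z axis and vertical below 0.35 rad and contact force between the fingers and cap above 0.5 N and contact force between cap and bottle below 0.05 N); the arm keeps its last pose, push and grip.
It fails at once if the bottle is tipped or lifted out of the tray (angle between bottle's own z axis and vertical above 0.2 rad or z of bottle in the frame of tray above 0.025 m).
It fails at once if the cup is tipped over (angle between cup_mid's own z axis and vertical above 1 rad).
It fails at once if a bystander is pushed more than 30 mm (distance of any of grease_jar, tape_roll, dive_mask, lead_weight, scrub_brush, spray_bottle, small_carton from where it was at the start of the episode above 0.03 m).
It also fails if it takes over 58 s, if anything falls off the work surface, if the arm or the gripper's body presses on something with over 40 N, if the wrist force passes 120 N, or if a joint passes its speed limit or range.

ROBOT

A 6-joint arm with a two-finger parallel gripper is mounted at the origin on the work surface. World frame = base frame: x ahead of the robot, y to its left, z up, the work surface at z = 0. Lengths are in mm, angles in rad, forces in N, time in s.
With the tool pointing down it reaches from about 300 to 775 mm from the base axis. Payload 14.6 kg.
Tool frame: the origin (TCP) lies at the very end of the fingers, on their centre line; the grasp point (between the pads) lies 19 mm behind it; z points along the fingers, y is the direction in which the jaws open and shut (so a half turn about z gives the same grasp; the last joint's range is limited). The gripper opens to 94 mm and grips with 3 to 60 N. Pads are 16 mm wide; open, the fingers measure 119 mm over their backs; the gripper's body (75 mm by 177 mm) begins 78 mm behind the grasp point.
Start: joints at [1.061, 0.3, 1.521, -0, 1.321, -0.067], TCP at [235.655, 496.947, 205.446] pointing down, gripper open.
Joint ranges: [-3.03, 3.03], [-0.79, 2.21], [0.23, 2.52], [-1.04, 4.18], [0, 3.07], [-2.55, 2.55]. Speed limits (rad/s): [2.22, 2.22, 2.57, 3.14, 3.14, 3.14].

INTERFACE

Orientations are given as [roll, pitch, yaw] about the fixed x, y, z axes, in that order (R = Rz(yaw) Ry(pitch) Rx(roll)).
In Python, from cell import manip gives the robot as it stands.
- The arm moves only by the shell command python3 -m inch 'ROWS' [FORCE]. ROWS is a JSON object of lists of equal length, an entry for each row: "grip": the opening, from -1 (shut) to 1 (fully open), so that 0 is half open; "travel": the shift along the world's x, y, z in cm, a list of three; "turn": the turn, a rotation vector about the world's x, y, z in degrees, a list of three. A call has 1 to 10 rows; each row is the pose to reach, as a shift and turn from the pose measured when the call began; what a row does not reach only later rows make up. A row lasts 1/8 s, in which the tool goes at most 62.5 mm and 10.7 degrees, less where a joint would pass 70% of its speed; a pose out of reach is approached as far as the arm can. A call with a gripper value outside its range is refused whole. The fingers move at their own pace and stop on an object; FORCE is the grip in N (left out, the last holds). Time passes only in rows, so rows that repeat a pose let the fingers close. It gives the time, the measured TCP pose, the force and the opening at its end, in the units of the state.
- manip.read_state(): the state, without advancing time (a new reading comes with each control period).
- manip.camera(name): name is "scene" or "top"; returns (picture, depth): 420x560x3 uint8, red, green, blue; 420x560 float32, mm along the optical axis (not along the pixel's ray), 0 where there is no reading.
- manip.calibration(name): a dict with "fx", "fy", "cx", "cy" (pixels), "world_from_camera" (4x4, takes a point from camera to world coordinates). Camera axes: x right, y up, looking along -z (the intrinsics and any distortion apply to the point x, -y, -z); pixel columns grow to the right and rows downward; lengths in mm; the calibration is good to about 2 mm. A picture is of the moment at which its call begins. calibration takes no time and is no camera call.
- manip.sign_off(): hands the job in, once; it reports no verdict.
Trained networks look in the newest picture that a camera, given by its name, has taken for a name from the list of things; names that differ only in an ending like _2 or _b are one class to them, and where a whole thing is asked for, a point or a joint stands for the part that bears it (a point fixed in the world has none). Each returns a list of dicts, best first, with "p" (0 to 1); they miss things now and then, are a little off and sometimes report something else, mostly with a low value. They report only what shows in the picture. A call takes as long as a camera call.
- manip.look_for(camera, label): "bbox" ([left, top, right, bottom] in pixels, round what is visible of it).
The state is a dict: "clock": time; "joints": joint angles; "qd": joint speeds; "effort": joint torques, N m; "eef_pos": TCP position; "eef_rot": TCP orientation; "wrist_force": force on the tool from outside, world axes, zero at the start; "moment": the same for the moment, N m; "finger_gap": finger opening in mm.
Only numpy, scipy, OpenCV 4.12 (cv2) and the standard library are available. Lean on these libraries where they do the work, as an engineer would, in place of code of your own. Each camera call takes 0.05 s, during which the arm holds its last target.

## Working session

There is one attempt and no reset: what is moved stays moved. The work goes in short steps, Python scripts to look and compute and a shell command to move; the robot and the scene stay as the last step left them, time stands still between calls to the robot, and variables do not carry over. Pictures are saved under pics/ and viewed, and the job is handed in when it is done.

```bash
mkdir -p pics; ls; python3 - <<'E'
from cell import manip
import cv2,numpy as np
print(manip.read_state())
for c in ("scene","top"):
    p,d=manip.camera(c); cv2.imwrite(f"pics/{c}0.png",p[:,:,::-1]); np.save(f"pics/{c}0d.npy",d)
    print(c,manip.calibration(c))
    for l in ["cup_mid","hook_post","tray","bottle","cap_mid","hook_tip","cup_grip"]:
        try: print(l,[(x['bbox'],x['p']) for x in manip.look_for(c,l)[:2]])
        except Exception as e: print(l,e)
E
```

```text
pics
{'clock': 0.0, 'joints': array([ 1.06139999e+00,  3.00492403e-01,  1.52156812e+00,  8.22063675e-06,
        1.32071198e+00, -6.65846461e-02]), 'qd': array([-7.49781689e-04,  9.50568540e-04,  1.10514394e-03,  1.09244592e-03,
        9.16194056e-05,  1.47529553e-03]), 'effort': array([ 1.96123809e-03, -5.31824005e+01, -3.52729332e+01,  7.09006819e-02,
        2.45218672e-02, -9.87109547e-05]), 'eef_pos': array([235.53034343, 496.72753986, 204.88013294]), 'eef_rot': array([-3.14041594e+00, -8.64468962e-05,  2.69877887e+00]), 'wrist_force': array([0.75843876, 0.66599676, 0.06214305]), 'moment': array([-0.06169522,  0.01783902, -0.02411285]), 'finger_gap': 93.79180920105834}
scene {'fx': 448.4262317588227, 'fy': 448.4262317588227, 'cx': 280.1080273260073, 'cy': 204.87538276252982, 'world_from_camera': array([[ 4.65443853e-01, -7.24324865e-01,  5.08640845e-01,
         1.08405625e+03],
       [ 8.85077266e-01,  3.81233992e-01, -2.67018495e-01,
        -2.84833217e+02],
       [-5.03044401e-04,  5.74468566e-01,  8.18526489e-01,
         1.03533876e+03],
       [ 0.00000000e+00,  0.0000
[... 670 characters left out ...]
03724984e-02,
         4.66968304e+02],
       [-9.99605713e-01,  2.75819732e-02, -5.25864004e-03,
         1.83735999e+00],
       [-3.30254056e-03,  7.04913828e-02,  9.97506921e-01,
         1.20247351e+03],
       [ 0.00000000e+00,  0.00000000e+00,  0.00000000e+00,
         1.00000000e+00]])}
cup_mid [([194.3, 203.8, 223.7, 225.3], 0.64)]
hook_post [([194.3, 191.5, 235.2, 232.8], 0.88)]
tray [([293.9, 186.7, 393.1, 250.1], 0.7), ([301.5, 205.1, 335.4, 238.7], 0.55)]
bottle [([303.5, 204.6, 336.1, 238.0], 0.77)]
cap_mid [([307.9, 210.6, 331.5, 229.9], 0.72), ([195.3, 199.6, 220.5, 228.0], 0.23)]
hook_tip [([192.4, 193.5, 231.8, 230.4], 0.83)]
cup_grip [([195.1, 196.5, 221.6, 227.0], 0.71)]
```

View pics/scene0.png

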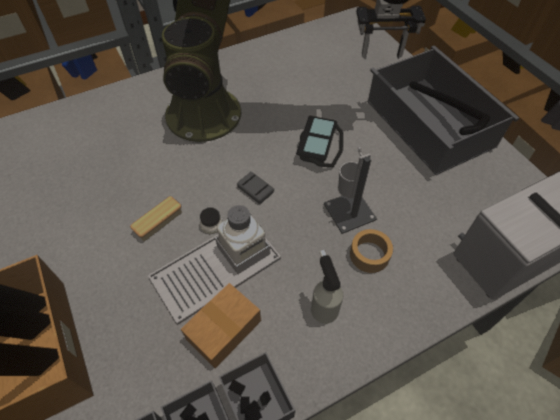

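View pics/top0.png

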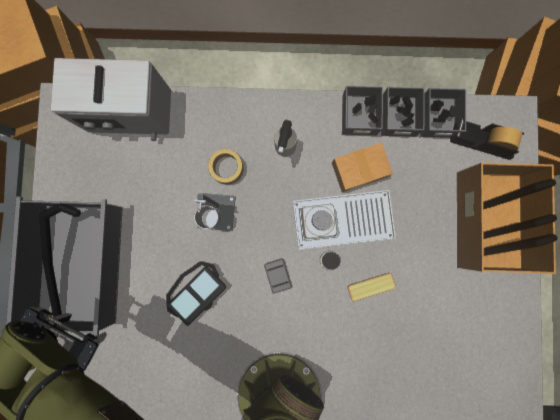

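The scene view shows the cup on its post at about (350,180), the capped bottle at (239,220) and the tray bay at (190,280). In the top view the cup is at (207,217), the post at (218,212), the cap at (320,221) and the bay at (370,217). The mask, jar, carton, tape and spray bottle stand clear of these. Next I'll measure from the depth.

```bash
cat > h.py <<'E'
import numpy as np,cv2
from cell import manip
def cloud(c,d):
    K=manip.calibration(c); T=K["world_from_camera"]
    v,u=np.mgrid[0:d.shape[0],0:d.shape[1]]
    P=np.stack([(u-K["cx"])/K["fx"]*d,-(v-K["cy"])/K["fy"]*d,-d,np.ones_like(d)],-1)
    W=P@T.T; W=W[...,:3].copy(); W[d<=0]=np.nan
    return W
def proj(c,p):
    K=manip.calibration(c); q=np.linalg.inv(K["world_from_camera"])@np.append(p,1)
    return K["cx"]+K["fx"]*q[0]/-q[2], K["cy"]-K["fy"]*q[1]/-q[2]
E
python3 - <<'E'
from h import *
np.set_printoptions(precision=1,suppress=True,linewidth=160)
C={c:cloud(c,np.load(f"pics/{c}0d.npy")) for c in("scene","top")}
def sel(W,x,y,z):
    m=(W[...,0]>x[0])&(W[...,0]<x[1])&(W[...,1]>y[0])&(W[...,1]<y[1])&(W[...,2]>z[0])&(W[...,2]<z[1]); return W[m]
w=C["top"]; print("cap px",w[221,320],"cup",w[217,207],"post",w[205,213:230,:])
for c,W in C.items():
    print(c,"bench z",np.nanmedian(W[300:330,150:200,2]) )
    # cap
    cc=W[221,320] if c=="top" else W[212,239]
    P=sel(W,(cc[0]-60,cc[0]+60),(cc[1]-60,cc[1]+60),(cc[2]-8,cc[2]+10))
    r=cv2.minEnclosingCircle(P[:,:2].astype(np.float32)); print("cap",cc,len(P),P.mean(0),r)
    # post things
    for zr in ((5,12),(150,215),(215,240),(240,262)):
        P=sel(W,(380,560),(120,320),zr)
        if len(P)>3: print("post",zr,len(P),P.mean(0),P.min(0),P.max(0),cv2.minAreaRect(P[:,:2].astype(np.float32)))
E
python3 - <<'E'
import cv2
t=cv2.imread('pics/top0.png');s=cv2.imread('pics/scene0.png')
a=cv2.resize(t[180:250,180:270],None,fx=8,fy=8,interpolation=cv2.INTER_CUBIC);cv2.imwrite('pics/a.png',a)
b=cv2.resize(s[140:240,310:400],None,fx=6,fy=6,interpolation=cv2.INTER_CUBIC);cv2.imwrite('pics/b.png',b)
c=cv2.resize(t[180:260,285:400],None,fx=6.5,fy=6.5,interpolation=cv2.INTER_CUBIC);cv2.imwrite('pics/c.png',c)
E
```

```text
cap px [522.9 -96.3 173.9] cup [530.5 225.7  80.3] post [[561.6 199.7 133.5]
 [562.9 199.3 119.9]
 [564.4 199.6 103. ]
 [569.2 206.   50.5]
 [571.  206.4  30.9]
 [572.5 206.1  14.9]
 [573.4 204.6   5.6]
 [572.9 200.3  12.3]
 [573.3 197.7   9.4]
 [573.5 194.8   7.8]
 [573.3 191.2  10.7]
 [573.8 188.8   6.4]
 [574.  186.    4.4]
 [573.7 182.1   9.4]
 [573.9 179.1   8.1]
 [573.9 175.9   8.7]
 [574.5 173.7   2.8]]
scene bench z 3.6007005014323568
cap [523.4 -98.1 175.8] 368 [ 529.1 -101.9  175.5] ((526.6927490234375, -101.23053741455078), 27.42517852783203)
post (5, 12) 527 [522.7 201.2   8.5] [380.1 129.3   5. ] [560.  319.1  11.9] ((470.0070495605469, 224.156494140625), (179.8328399658203, 189.72877502441406), 0.06431306898593903)
post (150, 215) 50 [527.1 203.3 158.3] [494.9 182.1 150. ] [559.7 241.7 213.6] ((523.6707153320312, 206.29681396484375), (44.77705764770508, 68.43557739257812), 59.263919830322266)
post (215, 240) 17 [549.8 208.5 234.6] [539.6 198.6 216.9] [559.9 216.  239.4] ((551.7257080078125, 208.36036682128906), (7.129113674163818, 24.51136589050293), 55.61245346069336)

[... 344 characters left out ...]
515.1 192.    7.9] [382.1 126.9   5. ] [558.6 317.4  12. ] ((470.8966979980469, 225.20262145996094), (170.49525451660156, 189.32608032226562), 4.525568962097168)
post (150, 215) 31 [530.1 210.7 158.6] [496.1 183.6 150. ] [560.  247.2 212.2] ((527.9986572265625, 214.33035278320312), (61.88394546508789, 62.67902755737305), 28.506349563598633)
post (215, 240) 19 [551.4 213.  236.7] [541.3 204.  233.6] [559.6 216.3 239.7] ((552.5532836914062, 212.77020263671875), (9.916385650634766, 20.2395076751709), 64.69332885742188)
post (240, 262) 8 [542.8 212.2 243.6] [535.5 200.3 240.1] [559.1 215.7 247.4] ((549.2754516601562, 211.4067840576172), (9.478731155395508, 28.10415267944336), 60.362937927246094)
```

View pics/a.png

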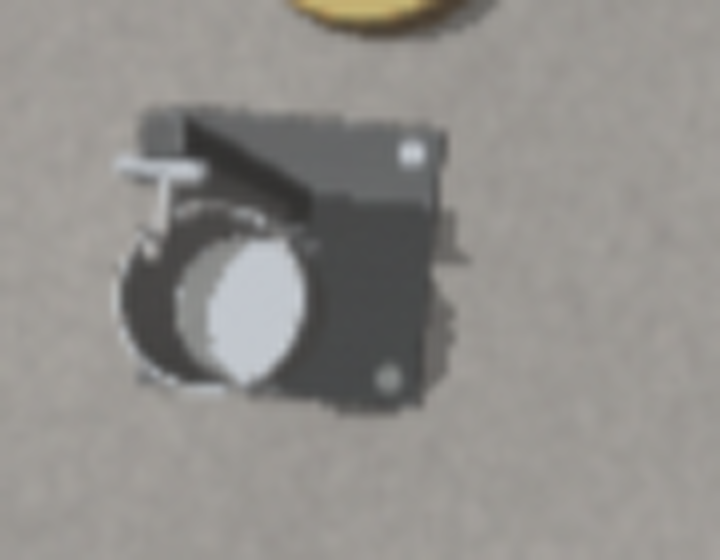

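View pics/b.png

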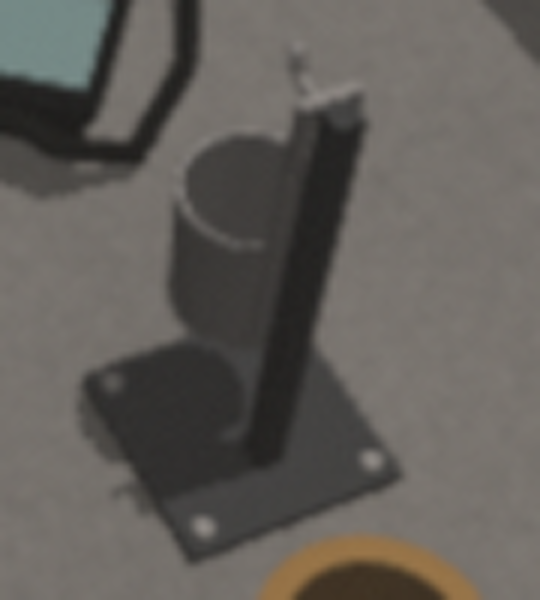

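View pics/c.png

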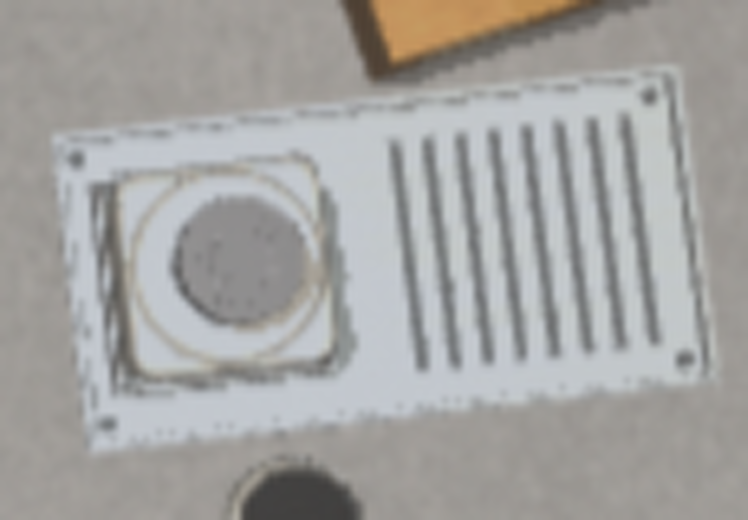

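```bash
cat >> h.py <<'E'
def ray(c,u,v,z):
    K=manip.calibration(c); T=K["world_from_camera"]
    d=T[:3,:3]@np.array([(u-K["cx"])/K["fx"],-(v-K["cy"])/K["fy"],-1]); o=T[:3,3]
    return o+d*(z-o[2])/d[2]
E
python3 - <<'E'
from h import *
np.set_printoptions(precision=1,suppress=True,linewidth=160)
A=lambda x,y:(180+(x-3.5)/8,180+(y-3.5)/8)
B=lambda x,y:(310+(x-2.5)/6,140+(y-2.5)/6)
Cc=lambda x,y:(285+(x-2.75)/6.5,180+(y-2.75)/6.5)
def yaw(a,b): return np.degrees(np.arctan2(b[1]-a[1],b[0]-a[0]))
t=[ray("top",*A(*p),8) for p in((145,108),(442,130),(424,408))]
print("base top",t,np.linalg.norm(t[0]-t[1]),np.linalg.norm(t[1]-t[2]),"ctr",(t[0]+t[2])/2,"yaw",yaw(t[1],t[0])-90,yaw(t[2],t[1]))
s=[ray("scene",*B(*p),8) for p in((85,378),(192,562),(402,474),(315,348))]
print("base scene",s,np.linalg.norm(s[0]-s[1]),np.linalg.norm(s[1]-s[2]),"ctr",(s[0]+s[2])/2,yaw(s[0],s[1]),yaw(s[1],s[2])-90)
print("posttop top",ray("top",*A(163,133),247),"scene",ray("scene",*B(342,105),247))
h=[ray("top",*A(115,160),246),ray("top",*A(207,170),246)]; print("handle",h,np.linalg.norm(h[0]-h[1]),sum(h)/2,yaw(h[1],h[0])-90)
h=[ray("scene",*B(298,106),246),ray("scene",*B(362,87),246)]; print("handle sc",h,np.linalg.norm(h[0]-h[1]),sum(h)/2,yaw(h[0],h[1])-90)
print("tip top",ray("top",*A(152,245),245),"scene",ray("scene",*B(296,46),245))
r=[ray("top",*Cc(*p),14) for p in((53,132),(679,67),(718,382),(90,452))]
print("tray",r,"ctr",sum(r)/4,[np.linalg.norm(r[i]-r[(i+1)%4]) for i in range(4)],yaw(r[1],r[0])-90,yaw(r[2],r[3])-90,yaw(r[3],r[0]),yaw(r[2],r[1]))
k=[ray("top",*Cc(*p),114) for p in((115,178),(310,155),(337,360),(137,378))]
print("bottle",k,"ctr",sum(k)/4)
print("cap top", ray("top",*Cc(240,260),174.5))
E
```

```text
base top [array([608.9, 272.4,   8. ]), array([603.4, 155.8,   8. ]), array([494.6, 158.8,   8. ])] 116.68146334990176 108.81201641199844 ctr [551.8 215.6   8. ] yaw -2.680784827026585 -1.597435188178094
base scene [array([495.8, 162.4,   8. ]), array([604.6, 152.8,   8. ]), array([609.4, 262.8,   8. ]), array([531.4, 267.4,   8. ])] 109.23351335118036 110.10873620106132 ctr [552.6 212.6   8. ] -5.040019243590752 -2.4859167946574274
posttop top [572.8 212.3 247. ] scene [567.7 213.  247. ]
handle [array([564. , 227.1, 246. ]), array([561.6, 198.2, 246. ])] 29.032561899358427 [562.8 212.7 246. ] -4.6417077368979704
handle sc [array([559.5, 198.3, 246. ]), array([563. , 225.8, 246. ])] 27.678746611613413 [561.3 212.  246. ] -7.105870646006338
tip top [537.7 214.6 245. ] scene [532.3 215.6 245. ]
tray [array([595. , -25.5,  14. ]), array([ 634.5, -324.2,   14. ]), array([ 484.5, -343.9,   14. ]), array([443.1, -47. ,  14. ])] ctr [ 539.2 -185.2   14. ] [np.float64(301.347268422964), np.float64(151.29820796181883), np.float64(299.86450608514525), np.float64(153.40162280943912)] 7.534841295387295 7.935604278619309 8.043455712569525 7.486228297298732
bottle [array([564.7, -50.8, 114. ]), array([ 577.2, -135.9,  114. ]), array([ 487.9, -149.3,  114. ]), array([477.7, -62.5, 114. ])] ctr [526.9 -99.6 114. ]
cap top [ 526.8 -100.2  174.5]
```

Cross-checks:
- The tray corners give 301 x 152 mm, with centre (539,-185) and yaw 7.75°.
- The predicted bottle axis is (527.7,-101), and the measured cap is (527.5,-100.7) with its top at 174.5. Both agree with the given geometry.
- The cup handle is at (562,212.3), and I work out its eye at z≈221, with yaw about -4.5°.

Next I raise the arm and move above the handle.

```bash
python3 -m inch '{"grip":[1,1,1,1,1,1,1,1,1,1],"travel":[[0,0,6],[0,0,11.5],[5,-4,11.5],[10,-8.5,11.5],[14.5,-12.5,11.5],[19,-16.5,11.5],[23.5,-20.5,11.5],[28,-24.5,11.5],[32.7,-28.4,11.5],[32.7,-28.4,11.5]],"turn":[[0,0,0],[0,0,0],[0,0,5],[0,0,10],[0,0,15],[0,0,20.5],[0,0,20.5],[0,0,20.5],[0,0,20.5],[0,0,20.5]]}' 50
python3 - <<'E'
from h import *
print(manip.read_state())
for c in("scene","top"):
    p,d=manip.camera(c); np.save(f"pics/{c}1d.npy",d); cv2.imwrite(f"pics/{c}1.png",p[:,:,::-1])
s=cv2.imread('pics/scene1.png');t=cv2.imread('pics/top1.png')
f=lambda i,a,b,c,d:cv2.resize(i[a:b,c:d],(390,430),interpolation=cv2.INTER_CUBIC)
cv2.imwrite('pics/ab1.png',np.hstack([f(s,110,240,300,418),f(t,140,260,150,259)]))
E
```

```text
clock: 2.05
eef_pos: [564.7, 210.1, 319.2]
eef_rot: [-3.141, -0.001, 3.052]
wrist_force: [-0.2, 0.6, -0.5]
finger_gap: 94.1
{'clock': 2.05, 'joints': array([ 2.95541243e-01,  3.69735134e-01,  1.16973033e+00, -3.13652028e-04,
        1.60369728e+00, -1.18597662e+00]), 'qd': array([ 0.0733447 , -0.045045  ,  0.04352328,  0.01549163, -0.00197834,
        0.04442215]), 'effort': array([ -3.69086489, -58.09746623, -39.17371631,  -0.24698865,
         0.10531186,  -0.77606907]), 'eef_pos': array([564.71869155, 210.10289756, 319.23756381]), 'eef_rot': array([-3.14071269e+00, -1.33757215e-03,  3.05230353e+00]), 'wrist_force': array([-0.17680867,  0.61048699, -0.54492092]), 'moment': array([ 0.00658021,  0.03169245, -0.01133267]), 'finger_gap': 94.08489726980953}
```

View pics/ab1.png

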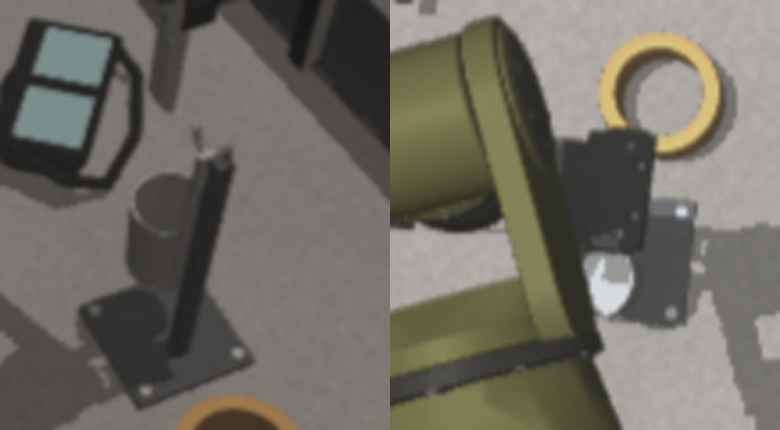

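The gripper is over the post, the cup hangs undisturbed at about (165,225) in the left crop, and one finger is visible at (170,90). I descend with the jaws either side of the eye, then close.

```bash
python3 -m inch '{"grip":[1,1,1,1,1,-1,-1,-1,-1,-1],"travel":[[-0.25,0.2,-3],[-0.25,0.2,-6],[-0.25,0.2,-9],[-0.25,0.2,-11.7],[-0.25,0.2,-11.7],[-0.25,0.2,-11.7],[-0.25,0.2,-11.7],[-0.25,0.2,-11.7],[-0.25,0.2,-11.7],[-0.25,0.2,-11.7]],"turn":[[0,0,0.5],[0,0,0.5],[0,0,0.5],[0,0,0.5],[0,0,0.5],[0,0,0.5],[0,0,0.5],[0,0,0.5],[0,0,0.5],[0,0,0.5]]}' 50
python3 - <<'E'
from h import *
print(manip.read_state()['wrist_force'],manip.read_state()['moment'])
p,d=manip.camera("scene"); cv2.imwrite('pics/s2.png',cv2.resize(p[110:240,300:418,::-1],None,fx=4.5,fy=4.5,interpolation=cv2.INTER_CUBIC))
E
```

```text
clock: 3.4
eef_pos: [560.2, 214.8, 203.2]
eef_rot: [-3.142, -0.001, 3.064]
wrist_force: [0.5, -0.7, -0.1]
finger_gap: 47.4
[ 0.45395721 -0.73850327 -0.14899271] [0.06301424 0.00024551 0.00078575]
```

View pics/s2.png

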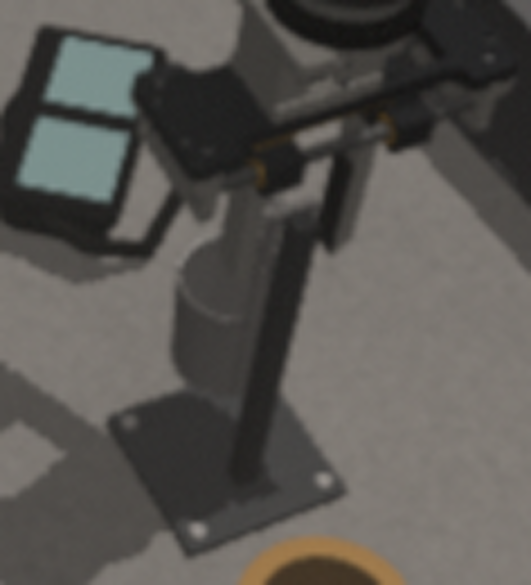

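The fingers straddle the handle at about (290,210) and are still closing (gap 47 mm). The TCP settled about 2 mm off, so I correct that and finish closing.

```bash
python3 -m inch '{"grip":[-1,-1,-1,-1,-1,-1],"travel":[[0.15,-0.22,0],[0.15,-0.22,0],[0.15,-0.22,0],[0.15,-0.22,0],[0.15,-0.22,0],[0.15,-0.22,0]],"turn":[[0,0,0],[0,0,0],[0,0,0],[0,0,0],[0,0,0],[0,0,0]]}' 50
```

```text
clock: 4.2
eef_pos: [561.6, 212.6, 203.1]
eef_rot: [-3.142, -0.001, 3.064]
wrist_force: [1.1, -1.2, 0.5]
finger_gap: 27.4
```

The gap of 27.4 mm matches the 28 mm handle. I raise it 20 mm, settle and check.

```bash
python3 -m inch '{"grip":[-1,-1,-1,-1,-1],"travel":[[0,0,0.7],[0,0,1.4],[0,0,2],[0,0,2],[0,0,2]],"turn":[[0,0,0],[0,0,0],[0,0,0],[0,0,0],[0,0,0]]}' 50
```

```text
clock: 4.82
eef_pos: [561.6, 212.6, 223.0]
eef_rot: [-3.141, -0.001, 3.064]
wrist_force: [0.3, -0.1, -1.2]
finger_gap: 27.5
```

```bash
python3 - <<'E'
from h import *
p,d=manip.camera("scene"); cv2.imwrite('pics/s3.png',cv2.resize(p[110:240,300:418,::-1],None,fx=4.5,fy=4.5,interpolation=cv2.INTER_CUBIC))
E
```

```text
(no output)
```

View pics/s3.png

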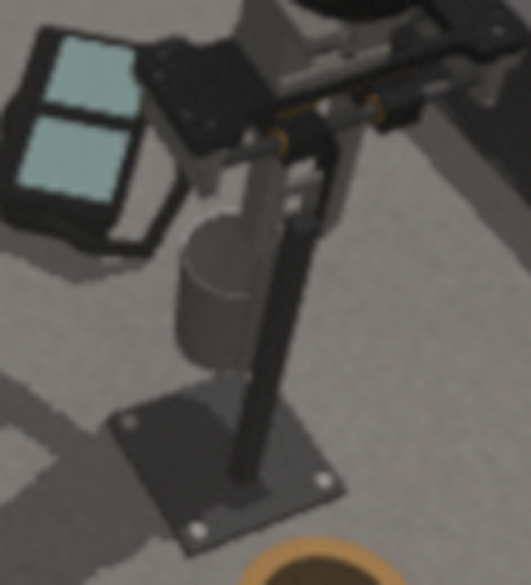

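The cup rose with the gripper (rim now near (215,225)) and the wrist shows about 1.2 N of weight. I draw it off along the hook, then raise it.

```bash
python3 -m inch '{"grip":[-1,-1,-1,-1,-1,-1],"travel":[[-1.5,0.12,0],[-3,0.24,0],[-4.5,0.35,0],[-6.5,0.5,0],[-6.5,0.5,0],[-6.5,0.5,0]],"turn":[[0,0,0],[0,0,0],[0,0,0],[0,0,0],[0,0,0],[0,0,0]]}' 50
python3 - <<'E'
from h import *
p,d=manip.camera("scene"); cv2.imwrite('pics/s4.png',cv2.resize(p[110:240,300:418,::-1],None,fx=4.5,fy=4.5,interpolation=cv2.INTER_CUBIC))
E
```

```text
clock: 5.62
eef_pos: [497.1, 217.5, 222.9]
eef_rot: [-3.141, -0.001, 3.064]
wrist_force: [-0.8, -0.2, -2.2]
finger_gap: 27.5
```

View pics/s4.png

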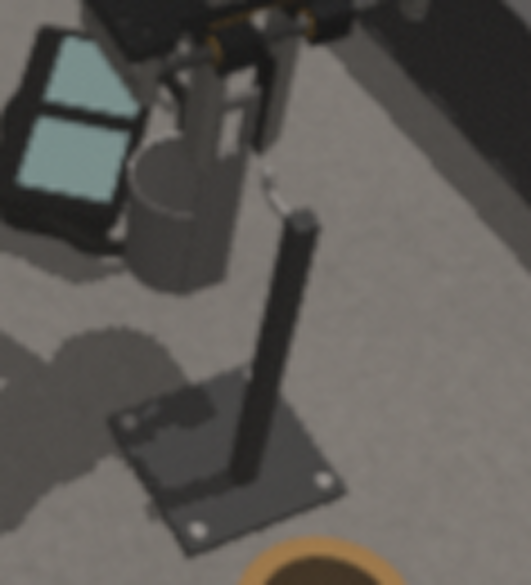

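The cup is free of the hook (tip at about (268,180)). I raise it to clear the cap and carry it to the bay.

```bash
python3 -m inch '{"grip":[-1,-1,-1,-1,-1,-1,-1,-1,-1,-1],"travel":[[0,0,3.5],[0,0,7],[0,0,10.5],[0,-3,11],[0,-7,11],[1,-12,11],[2,-17,11],[3,-22,11],[4,-27,11],[5,-32,11]],"turn":[[0,0,0],[0,0,0],[0,0,0],[0,0,0],[0,0,0],[0,0,0],[0,0,0],[0,0,0],[0,0,0],[0,0,0]]}' 50
```

```text
clock: 6.92
eef_pos: [547.6, -104.6, 332.7]
eef_rot: [-3.141, -0.001, 3.064]
wrist_force: [0.7, 0.5, -1.6]
finger_gap: 27.8
```

```bash
python3 -m inch '{"grip":[-1,-1,-1,-1,-1,-1,-1],"travel":[[1,-5,0],[2,-9.5,0],[2.6,-13.5,0],[2.6,-15.4,0],[2.6,-15.4,-2],[2.6,-15.4,-4],[2.6,-15.4,-4]],"turn":[[0,0,0],[0,0,0],[0,0,0],[0,0,0],[0,0,0],[0,0,0],[0,0,0]]}' 50
python3 - <<'E'
from h import *
np.set_printoptions(precision=1,suppress=True,linewidth=160)
for c in("scene","top"):
    p,d=manip.camera(c); cv2.imwrite(f'pics/{c}5.png',cv2.resize(p[120:330,120:400,::-1],None,fx=2.8,fy=2.8,interpolation=cv2.INTER_CUBIC)); np.save(f'pics/{c}5d.npy',d)
    print([(x['bbox'],x['p']) for x in manip.look_for(c,"cup_mid")[:2]])
E
```

```text
clock: 7.8
eef_pos: [573.3, -258.1, 291.4]
eef_rot: [3.141, -0.003, 3.064]
wrist_force: [-0.8, 1.0, -1.2]
finger_gap: 27.2
[([158.3, 215.7, 190.5, 260.0], 0.57)]
[([369.5, 203.7, 385.1, 224.9], 0.74), ([193.5, 192.4, 232.6, 232.4], 0.73)]
```

View pics/scene5.png

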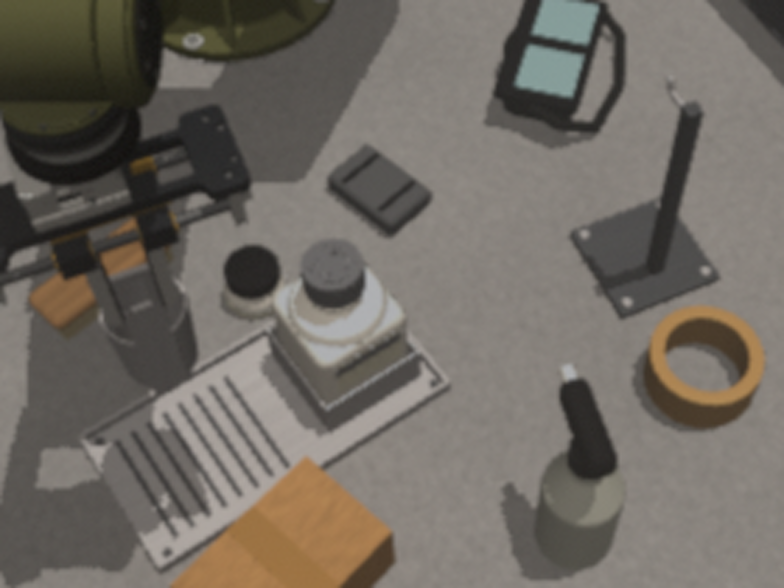

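View pics/top5.png

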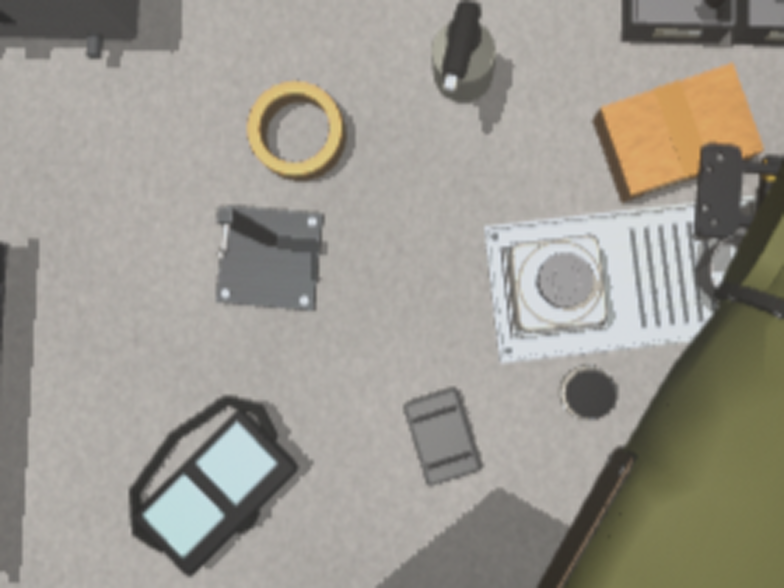

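The cup hangs upright over the slotted bay at about (150,330) in the scene crop, and the bottle and bystanders are untouched. I lower it.

```bash
python3 -m inch '{"grip":[-1,-1,-1,-1,-1,-1,-1,-1],"travel":[[0,0,-3],[0,0,-6],[0,0,-9],[0,0,-12],[0,0,-14],[0,0,-15.5],[0,0,-15.5],[0,0,-15.5]],"turn":[[0,0,0],[0,0,0],[0,0,0],[0,0,0],[0,0,0],[0,0,0],[0,0,0],[0,0,0]]}' 50
python3 -m inch '{"grip":[-1,-1,-1,-1,-1],"travel":[[0,0,-0.2],[0,0,-0.4],[0,0,-0.5],[0,0,-0.5],[0,0,-0.5]],"turn":[[0,0,0],[0,0,0],[0,0,0],[0,0,0],[0,0,0]]}' 50
```

```text
clock: 9.0
eef_pos: [574.3, -258.7, 140.0]
eef_rot: [-3.14, 0.002, 3.064]
wrist_force: [0.4, -0.2, -1.0]
finger_gap: 27.4
clock: 9.62
eef_pos: [574.3, -258.8, 135.0]
eef_rot: [-3.14, 0.002, 3.064]
wrist_force: [-1.2, 0.5, -1.2]
finger_gap: 27.7
```

```bash
python3 -m inch '{"grip":[-1,-1,-1,-1],"travel":[[0,0,-0.2],[0,0,-0.35],[0,0,-0.35],[0,0,-0.35]],"turn":[[0,0,0],[0,0,0],[0,0,0],[0,0,0]]}' 50
python3 - <<'E'
from h import *
for c in("scene",):
    p,d=manip.camera(c); cv2.imwrite(f'pics/{c}6.png',cv2.resize(p[200:330,120:290,::-1],None,fx=4.5,fy=4.5,interpolation=cv2.INTER_CUBIC))
E
```

```text
clock: 10.12
eef_pos: [574.4, -258.8, 131.8]
eef_rot: [-3.14, 0.002, 3.064]
wrist_force: [0.7, 0.2, 2.5]
finger_gap: 27.5
```

View pics/scene6.png

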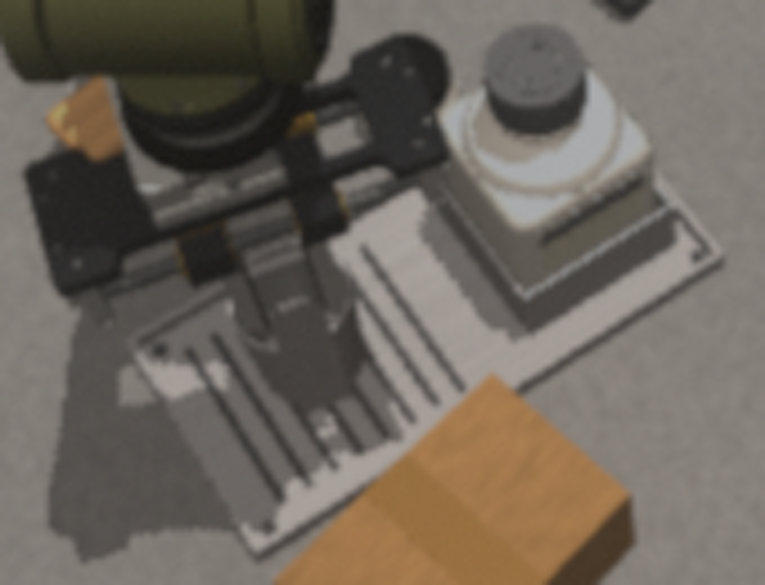

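The wrist force changed from -1.2 N to +2.5 N, so the cup is on the floor. It stands in the bay at about (310,350). I release slowly.

```bash
python3 -m inch '{"grip":[-0.2,0,0.3,0.3,0.3,0.3],"travel":[[0,0,0.0],[0,0,0.0],[0,0,0.0],[0,0,0.0],[0,0,0],[0,0,0]],"turn":[[0,0,0],[0,0,0],[0,0,0],[0,0,0],[0,0,0],[0,0,0]]}'
python3 -m inch '{"grip":[0.3,0.3,0.3,1,1,1],"travel":[[0,0,3],[0,0,7],[0,0,11],[0,0,15],[0,0,15],[0,0,15]],"turn":[[0,0,0],[0,0,0],[0,0,0],[0,0,0],[0,0,0],[0,0,0]]}'
python3 - <<'E'
from h import *
for c in("scene","top"):
    p,d=manip.camera(c); cv2.imwrite(f'pics/{c}7.png',cv2.resize(p[180:330,120:400,::-1],None,fx=2.7,fy=2.7,interpolation=cv2.INTER_CUBIC));np.save(f'pics/{c}7d.npy',d)
E
```

```text
clock: 10.92
eef_pos: [574.5, -258.8, 131.8]
eef_rot: [-3.14, 0.003, 3.064]
wrist_force: [-0.7, 0.3, -0.5]
finger_gap: 61.3
clock: 11.68
eef_pos: [574.3, -258.6, 280.8]
eef_rot: [-3.141, 0.001, 3.064]
wrist_force: [-0.3, -0.6, -0.7]
finger_gap: 87.6
```

View pics/scene7.png

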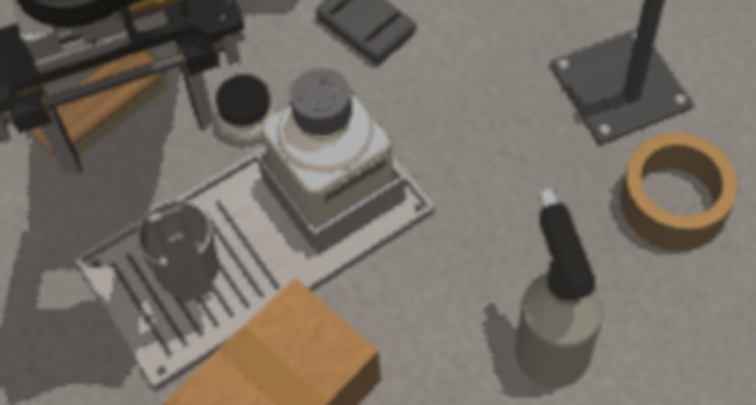

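View pics/top7.png

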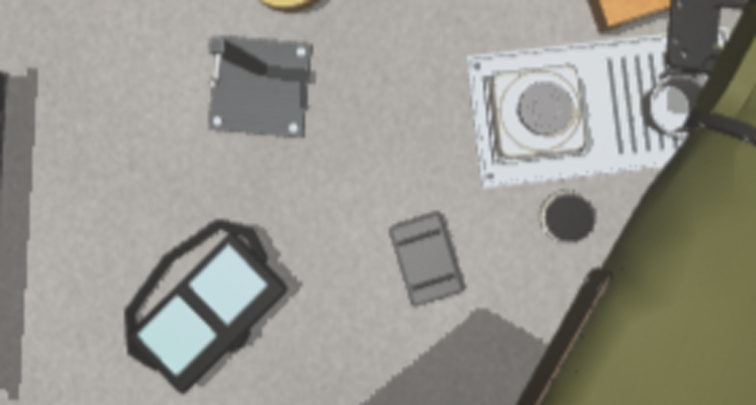

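The cup stands upright in the bay at about (178,245) in the scene crop. I move over the cap and turn the tool back by 75° so there is wrist range for the twist.

```bash
python3 -m inch '{"grip":[1,1,1,1,1,1,1,1,1,1],"travel":[[0,0,0],[-0.7,2.5,0],[-1.4,5,0],[-2,7.5,0],[-2.7,10,0],[-3.4,12.5,0],[-4,14.5,0],[-4.7,15.8,0],[-4.7,15.8,-3],[-4.7,15.8,-6]],"turn":[[0,0,-7],[0,0,-16],[0,0,-26],[0,0,-35],[0,0,-45],[0,0,-54],[0,0,-64],[0,0,-72],[0,0,-75],[0,0,-75]]}' 55
python3 - <<'E'
from h import *
np.set_printoptions(precision=3,suppress=True,linewidth=160)
print(manip.read_state()['joints'])
for c in("scene","top"):
    p,d=manip.camera(c); cv2.imwrite(f'pics/{c}8.png',cv2.resize(p[160:330,140:400,::-1],None,fx=2.9,fy=2.9,interpolation=cv2.INTER_CUBIC));np.save(f'pics/{c}8d.npy',d)
    W=cloud(c,d); q=W.reshape(-1,3)
    m=(abs(q[:,0]-539)<60)&(abs(q[:,1]+256)<60)&(q[:,2]>70)&(q[:,2]<90); P=q[m]
    if len(P)>4: print(c,"rim",len(P),cv2.minEnclosingCircle(P[:,:2].astype(np.float32)),np.median(P[:,2]))
E
```

```text
clock: 13.02
eef_pos: [526.8, -100.4, 218.9]
eef_rot: [-3.14, 0.0, 1.755]
wrist_force: [0.5, -0.6, -0.6]
finger_gap: 93.9
[-0.256  0.26   1.541 -0.001  1.342 -0.44 ]
scene rim 181 ((543.174072265625, -256.5134582519531), 37.54690933227539) 78.00687550683199
top rim 48 ((540.8665771484375, -256.9512634277344), 32.78800582885742) 77.4430598608202
```

View pics/scene8.png

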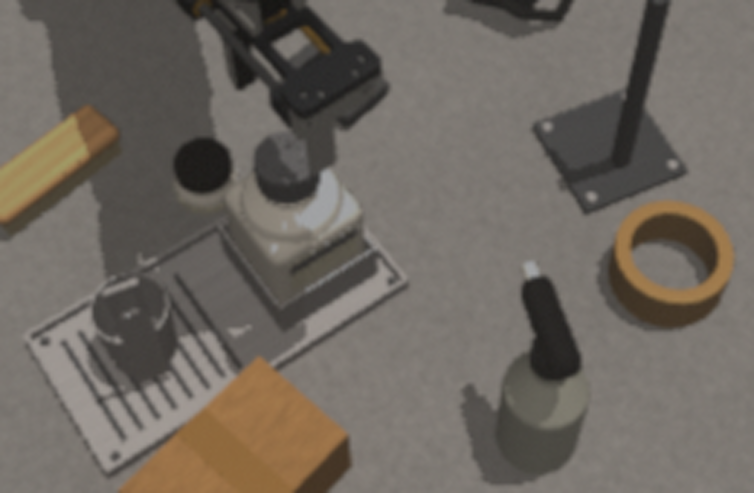

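View pics/top8.png

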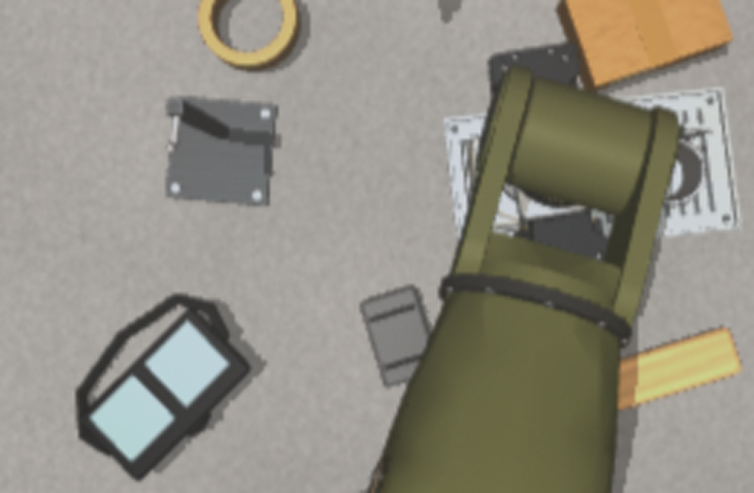

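The cup measures (541,-256.5) with its rim at z≈78, which is about (-8,-71) in the tray frame and well inside the bay. I descend to TCP z≈146 and grip the upper part of the cap.

```bash
python3 -m inch '{"grip":[1,1,1,1,1,-1,-1,-1,-1,-1],"travel":[[0.05,0,-2],[0.05,0,-4],[0.05,0,-6],[0.05,0,-7.3],[0.05,0,-7.3],[0.05,0,-7.3],[0.05,0,-7.3],[0.05,0,-7.3],[0.05,0,-7.3],[0.05,0,-7.3]],"turn":[[0,0,0],[0,0,0],[0,0,0],[0,0,0],[0,0,0],[0,0,0],[0,0,0],[0,0,0],[0,0,0],[0,0,0]]}' 60
python3 -m inch '{"grip":[-1,-1,-1,-1],"travel":[[0,0,0],[0,0,0],[0,0,0],[0,0,0]],"turn":[[0,0,0],[0,0,0],[0,0,0],[0,0,0]]}' 60
```

```text
clock: 14.38
eef_pos: [526.5, -100.2, 144.0]
eef_rot: [-3.136, -0.002, 1.755]
wrist_force: [3.9, 0.8, -1.7]
finger_gap: 51.2
clock: 14.88
eef_pos: [526.6, -100.2, 144.0]
eef_rot: [-3.136, -0.002, 1.755]
wrist_force: [2.0, -0.3, -1.3]
finger_gap: 51.4
```

The gap is 51.4 mm for a 52 mm cap. I press down about 5.5 mm and watch the force.

```bash
python3 -m inch '{"grip":[-1,-1,-1,-1,-1],"travel":[[0,0,-0.2],[0,0,-0.4],[0,0,-0.55],[0,0,-0.55],[0,0,-0.55]],"turn":[[0,0,0],[0,0,0],[0,0,0],[0,0,0],[0,0,0]]}' 60
```

```text
clock: 15.5
eef_pos: [526.7, -100.2, 139.4]
eef_rot: [-3.137, -0.002, 1.755]
wrist_force: [-1.9, 2.5, 9.6]
finger_gap: 51.5
```

It went down 4.6 mm at about 11 N, which matches the spring, so there is no slip. I keep it pressed and turn 63° anticlockwise.

```bash
python3 -m inch '{"grip":[-1,-1,-1,-1,-1,-1,-1,-1,-1,-1],"travel":[[0,0,-0.15],[0,0,-0.15],[0,0,-0.15],[0,0,-0.15],[0,0,-0.15],[0,0,-0.15],[0,0,-0.15],[0,0,-0.15],[0,0,-0.15],[0,0,-0.15]],"turn":[[0,0,0],[0,0,8],[0,0,16],[0,0,24],[0,0,32],[0,0,40],[0,0,48],[0,0,56],[0,0,63],[0,0,63]]}' 60
python3 - <<'E'
from h import *
s=manip.read_state();print(s['moment'],s['joints'])
p,d=manip.camera("scene"); cv2.imwrite(f'pics/s9.png',cv2.resize(p[160:330,140:320,::-1],None,fx=3.5,fy=3.5,interpolation=cv2.INTER_CUBIC))
E
```

```text
clock: 16.75
eef_pos: [527.2, -100.5, 139.2]
eef_rot: [-3.137, 0.001, 2.857]
wrist_force: [-0.2, 0.0, 10.0]
finger_gap: 51.3
[0.02159642 0.04377234 0.05357566] [-0.25411469  0.33458205  1.63661134 -0.0052809   1.17000125 -1.53792626]
```

View pics/s9.png

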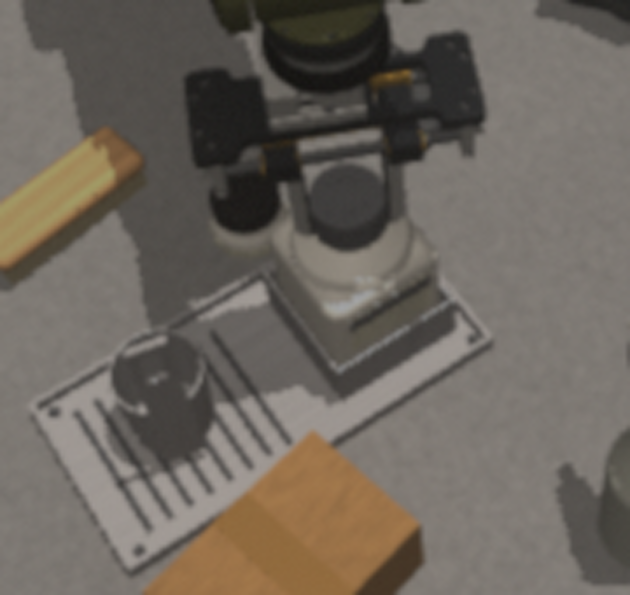

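The tool turned 63.1°, it is still pressed at 10 N, and the bottle stands in its cage at about (350,290). I lift slightly first to check that it is free.

```bash
python3 -m inch '{"grip":[-1,-1,-1,-1,-1],"travel":[[0,0,0.3],[0,0,0.6],[0,0,0.9],[0,0,1.2],[0,0,1.2]],"turn":[[0,0,0],[0,0,0],[0,0,0],[0,0,0],[0,0,0]]}' 60
```

```text
clock: 17.42
eef_pos: [527.2, -100.5, 151.2]
eef_rot: [-3.137, 0.001, 2.855]
wrist_force: [0.4, -0.9, 0.2]
finger_gap: 51.4
```

There is no resisting force, so the cap is free. I lift it to about 5 cm above the mouth (TCP z≈212).

```bash
python3 -m inch '{"grip":[-1,-1,-1,-1,-1,-1,-1],"travel":[[0,0,1],[0,0,2.2],[0,0,3.5],[0,0,5],[0,0,6],[0,0,6],[0,0,6]],"turn":[[0,0,0],[0,0,0],[0,0,0],[0,0,0],[0,0,0],[0,0,0],[0,0,0]]}' 60
python3 - <<'E'
from h import *
ims=[]
for c in("scene","top"):
    p,d=manip.camera(c); np.save(f'pics/{c}10d.npy',d); W=cloud(c,d); q=W.reshape(-1,3); cv2.imwrite(f'pics/{c}10.png',p[:,:,::-1])
    for l in("cap_mid","bottle","bottle_mouth","cup_mid"): print(c,l,[(x['bbox'],x['p']) for x in manip.look_for(c,l)[:1]])
    m=(abs(q[:,0]-539)<60)&(abs(q[:,1]+256)<60)&(q[:,2]>70)&(q[:,2]<90); P=q[m]
    if len(P)>4: print(c,"rim",len(P),cv2.minEnclosingCircle(P[:,:2].astype(np.float32)),np.median(P[:,2]))
cv2.imwrite('pics/s10.png',cv2.resize(cv2.imread('pics/scene10.png')[160:330,140:320],None,fx=3.5,fy=3.5,interpolation=cv2.INTER_CUBIC))
E
```

```text
clock: 18.3
eef_pos: [527.1, -100.4, 210.8]
eef_rot: [-3.137, -0.0, 2.855]
wrist_force: [0.7, 0.1, -1.1]
finger_gap: 51.6
scene cap_mid [([308.1, 248.3, 340.7, 323.0], 0.49)]
scene bottle [([219.3, 210.9, 265.3, 264.6], 0.81)]
scene bottle_mouth [([217.1, 210.8, 265.1, 262.6], 0.95)]
scene cup_mid [([170.9, 255.1, 201.9, 291.9], 0.83)]
scene rim 182 ((542.9176025390625, -255.8338623046875), 36.651641845703125) 78.71575433190998
top cap_mid [([194.2, 194.6, 231.7, 232.1], 0.31)]
top bottle [([311.2, 223.9, 333.6, 238.4], 0.62)]
top bottle_mouth [([307.1, 225.6, 333.2, 238.9], 0.48)]
top cup_mid [([370.2, 203.2, 386.5, 226.9], 0.49)]
top rim 54 ((540.7783203125, -256.29437255859375), 33.130680084228516) 77.11554040050316
```

View pics/s10.png

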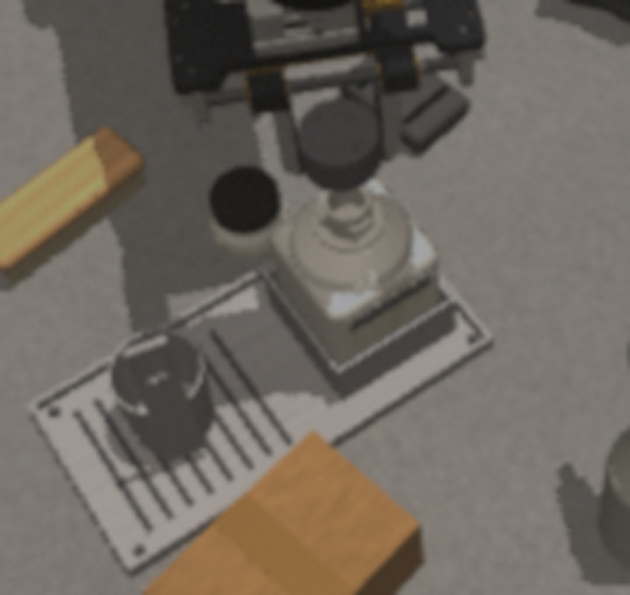

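View pics/top10.png

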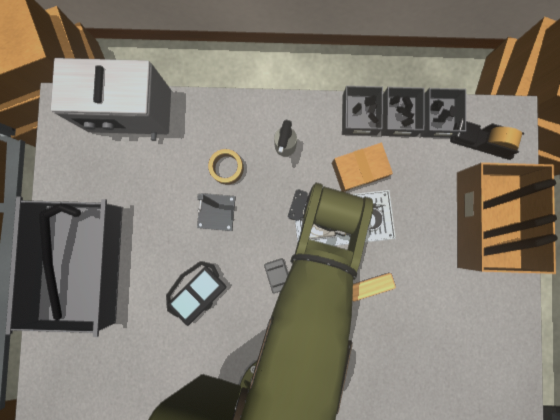

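The cap is in the fingers at (340,140), above the threaded open neck at (350,205). The cup still stands at (160,390), and the bystanders are where they were. I check the cap height, then hand in.

```bash
python3 - <<'E'
from h import *
W=cloud("scene",np.load('pics/scene10d.npy')); print(W[190:200:3,233:242:3].round(0).tolist(), manip.read_state()['wrist_force'])
P=W[185:206,222:252].reshape(-1,3);P=P[(P[:,2]>236)&(P[:,2]<248)];print(len(P),P.mean(0))
A=np.c_[P[:,:2],np.ones(len(P))];print(np.linalg.lstsq(A,P[:,2],rcond=None)[0])
manip.sign_off()
E
```

```text
[[[507.0, -100.0, 242.0], [512.0, -94.0, 244.0], [513.0, -88.0, 242.0]], [[515.0, -103.0, 243.0], [519.0, -98.0, 244.0], [521.0, -91.0, 242.0]], [[524.0, -107.0, 245.0], [525.0, -101.0, 242.0], [529.0, -95.0, 244.0]], [[531.0, -110.0, 244.0], [533.0, -104.0, 242.0], [535.0, -98.0, 242.0]]] [-0.2658459  -0.20060613 -0.38863733]
393 [ 528.70378512 -100.99418852  242.47173941]
[-1.31610443e-02  3.22440509e-03  2.49755680e+02]
the job is handed in; nothing more can be done
```

The job is done and handed in at about 18.5 s of the 58 s allowed. `sign_off` gives no verdict, so what follows rests on my own measurements.

**What I did:** I unhooked the cup, stood it in the tray's open bay and let go of it. Then I pressed the cap about 4.6 mm, turned it 63° anticlockwise and lifted it off. The arm is still holding it.

**Last checks:**
- **Cup:** it is upright at about (-8, -71) mm in the tray frame. The rim reads about 78 mm high, against an expected 79 mm.
- **Cap:** its top is level to about 0.01 rad at z≈242 mm. The lower edge is therefore about 50 mm above the mouth and on the neck's axis to within a couple of millimetres. The finger gap is 51.6 mm on a 52 mm cap.
- **Bottle and bystanders:** in the last pictures the bottle stands in its cage and nothing looks moved. I judged this by eye and did not measure it.

**Disagreements:**
- After the lift, the network did not find the cap in either picture. It gave low-confidence boxes on the spray bottle and the post, so I relied on the picture and the depth instead.
- The scene camera's depth reads about 2 mm high, which is within its calibration.

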